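# Empty the slide tray and hold it flush on the sloped reader

## Task

Lift the white slide tray by its upright blue grip and tip its two loose black dust caps off the open front edge into the grey bin, without touching the caps with the fingers. Then tilt the empty tray to match the sloped square plate of the reader and hold its underside flat on that plate, centred and square with it, pressing lightly so that the sprung plate gives a little but without changing the reader's slope. Finish like that, still gripping and pressing the tray; leave the two bottles and the round pot near the reader alone.

Things in the scene. Friction and masses are not known exactly. Their poses are not given: they have to be found in the camera images.
- tray: Loose white plastic slide tray, 104 x 104 mm, plate 5 mm thick, about 160 g. Origin: centre of its flat underside; z up out of the plate, +x toward its open front edge (blue line). Rims 7 mm above the plate run along both y sides, and a 7 mm cross rim at x = -18 mm closes the cap bay at the back; nothing closes the front edge at x = +52 mm. The top is slippery: the caps slide from about 13 to 20 degrees of tilt, and go over the front edge when it is lowered.
- tray_grip (a point): Centre of the graspable upper part of the tray's upright blue grip, 46 mm above the tray's underside, at x = -12 mm, y = 0 of the tray. The grip is an upright slab 10 mm thick along the tray's x (close the fingers along x), 36 mm wide along y, its top 61 mm above the underside. Axes as the tray's.
- tray_lip (a point): Middle of the tray's open front edge, on top of the plate (5 mm above the underside, x = +52 mm). Axes as the tray's.
- cap_a_center (a point): Centre of one loose round black dust cap, 45 mm across, 14 mm high, 12 g, lying flat on the tray between grip and front edge.
- cap_b_center (a point): Centre of the other dust cap, the same, beside the first along the tray's y.
- bin: Grey open-topped bin, fixed. Outside 115 mm along its x, 150 mm along its y, 50 mm high, walls and floor 4 mm. Origin: centre of its underside, z up; its +x points mostly to the robot's left, and its -x side faces the reader.
- reader: Fixed reader: grey base 84 x 118 x 12 mm with two aluminium cheeks carrying a tilting head. Origin: centre of the base's underside, z up. At slope 0 the plate is level; the head leans so that its -x side is low. Its -x side looks to the robot's right-hand side or between that and the robot.
- reader_head (a joint): Slope of the reader's head, rad, about a level axis along the reader's y, 50 mm above the worktop; 0.17 to 0.42 at the start. Very stiff friction (about 3 N m) holds it where it was set. It must keep its slope.
- platen_center (a point): Centre of the top face of the reader's sprung square plate (96 x 96 mm, grey with a green square); z is the outward normal of the sloped face, x points up the slope, y level. It is 17 mm along the normal from the tilt axis when not pressed. Moves with the plate.
- reader_platen (a joint): How far the sprung plate is pushed in along its normal, m: 0 free, 0.007 stop. Pushing it takes 3 N to begin (about 1 N less with the plate's own weight) and 1 N more for every mm.
- head_edge (a point): Middle of the high edge of the reader's head, 48 mm up the slope from its centre and 4 mm above its tilt axis; shows whether the slope was changed.
- white_bottle_center (a point): Bystander: white bottle 78 mm across, 211 mm high, loose; centre half-way up.
- oil_center (a point): Bystander: small brown dropper bottle 28 mm across, 80 mm high, loose; centre half-way up.
- pot_center (a point): Bystander: black round pot of a spare objective with a blue-ringed label, 41 mm across, 52 mm high, loose, standing near the reader; centre half-way up.
Things that resemble listed ones, but are neither listed nor needed, are in the scene too. What is shaped like the part that bears cap_a_center but orange is not meant.

How it is judged:
By the outcome, as a careful person would: the job done as asked, in the order asked, and still so for the second after the job is handed in, while the arm keeps its last pose, push and grip.
It also fails if it takes over 54 s, if anything falls off the work surface, if the arm or the gripper's body presses on something with over 40 N, if the wrist force passes 120 N, or if a joint passes its speed limit or range.

## Robot

A 6-joint arm with a two-finger parallel gripper is mounted at the origin on the work surface; the furniture and walls round the work are solid. World frame = base frame: x ahead of the robot, y to its left, z up, the work surface at z = 0. Lengths are in m, angles in rad, forces in N, time in s.
With the tool pointing down it reaches from about 0.35 to 0.775 m from the base axis. Payload 5.5 kg.
Tool frame: the origin (TCP) lies at the very end of the fingers, on their centre line; the grasp point (between the pads) lies 19 mm behind it; z points along the fingers, y is the line along which they close (so a half turn about z gives the same grasp; the last joint's range is limited). The gripper opens to 85 mm and grips with 20 to 120 N. Pads are 22 mm wide; open, the fingers measure 114 mm over their backs; the gripper's body (76 mm by 85 mm) begins 54 mm behind the grasp point. The pads swing forward as they close: fully open they stand 13 mm farther back than shut.
Start: joints at [-1.36, 0.313, 0.046, 1.304, 0, 1.431], TCP at [0.198, -0.54, 0.231] pointing down, gripper open.
Joint ranges: [-2.76, 2.76], [-0.86, 1.69], [-1.03, 1.26], [-2.2, 2.34], [-1.47, 1.5], [-3.14, 3.14]. Speed limits (rad/s): [2.57, 2.57, 3.14, 3.14, 3.14, 3.14].

## Interface

Orientations are given as a unit quaternion [w, x, y, z].
In Python, from workcell import env, imaging, ticket gives the robot as it stands. The module is installed in compiled form; this text tells all that it offers.
- The arm moves only by the tool apply_moves, never from a script. Its argument "rows" is a list of rows, each an object with "xyz": the shift along the tool's x, y, z in mm, a list of three; "turn": the turn, a rotation vector about the tool's x, y, z in rad, a list of three; "grip": the opening, from 0 (shut) to 1 (fully open). A call has 1 to 12 rows; each row is the pose to reach, as a shift and turn from the pose commanded when the call began, along the tool's axes at that moment; what a row does not reach only later rows make up. A row lasts 1/12 s, in which the tool goes at most 41.7 mm and 7.16 degrees, less where a joint would pass 70% of its speed; a pose out of reach is approached as far as the arm can. A call with a gripper value outside its range is refused whole. The fingers move at their own pace and stop on an object; "force" is the grip in N (left out, the last holds). Time passes only in rows, so rows that repeat a pose let the fingers close. It gives the time, the measured TCP pose, the force, the opening and the grip force at its end, in the units of the state.
- env.get_state(): the state, without advancing time (a new reading comes with each control period).
- imaging.read_camera(name): name is "scene" or "top"; returns a dict with "color" (480x640x3 uint8, blue, green, red), "z_map" (480x640 float32, m along the optical axis (not along the pixel's ray), 0 where there is no reading), "camera_matrix" (3x3 intrinsics, pixels), "k1" (the pictures are not rectified: a ray, as slopes to the right and down, at radius r is drawn at 1 + k1 r^2 times it, then the intrinsics apply), "view" (4x4, takes a point from world to camera coordinates). Camera axes: x right, y down, z forward; pixel columns grow to the right and rows downward; lengths in m; the calibration is good to about 2 mm. A picture is of the moment at which its call begins.
- ticket.hand_in(): hands the job in; it is judged then, once.
The state is a dict: "clock": time; "joint_pos": joint angles; "qvel": joint speeds; "tau": joint torques, N m; "tcp_pos": TCP position; "orientation": TCP orientation; "wrist_force": force on the tool from outside, world axes, zero at the start; "ft_torque": the same for the moment, N m; "finger_gap": finger opening in m; "grip_force": force on a finger pad.
Only numpy, scipy, OpenCV 4.12 (cv2) and the standard library are available. Lean on these libraries where they do the work, as an engineer would, in place of code of your own. Each camera call takes 0.05 s, during which the arm holds its last target. There are 200 camera calls.

## Working session

There is one attempt and no reset: what is moved stays moved. The work goes in short steps, Python scripts to look and compute and a tool call to move; the robot and the scene stay as the last step left them, time stands still between calls to the robot, and variables do not carry over. Pictures are saved under pics/ and viewed, at most 10 in all, crops included, and the job is handed in when it is done.

Besides the shell and the picture viewer there is one more tool, called after "Call:" in YAML: its name, and indented under it one key for each argument. apply_moves: Moves the arm, as the interface text tells. Its arguments: {"type":"object","properties":{"rows":{"type":"array"},"force":{"type":"number"}},"required":["rows"]}

```bash
mkdir -p pics
cat > h.py <<'E'
import numpy as np, cv2
from scipy.spatial.transform import Rotation as R
from workcell import env, imaging, ticket
def cam(n):
    c=imaging.read_camera(n); np.savez(f'{n}.npz',**c); return c
def load(n): return dict(np.load(f'{n}.npz'))
def cloud(c):
    K=c['camera_matrix'];k=float(c['k1']);V=c['view'];z=c['z_map']
    v,u=np.mgrid[:480,:640].astype(float)
    p=cv2.undistortPoints(np.stack([u.ravel(),v.ravel()],1)[:,None],K,np.array([k,0,0,0,0.]))[:,0]
    P=np.c_[p*z.ravel()[:,None],z.ravel()]
    W=(P-V[:3,3])@V[:3,:3]
    W[z.ravel()<=0]=np.nan
    return W.reshape(480,640,3)
def state():
    s=env.get_state(); q=s['orientation']
    return s, np.array(s['tcp_pos']), R.from_quat([q[1],q[2],q[3],q[0]])
E
python3 - <<'E'
from h import *
for n in('scene','top'):
    c=cam(n); cv2.imwrite(f'pics/{n}0.png',c['color']); print(n,c['k1'],np.linalg.inv(c['view'])[:3,3])
s,p,r=state();print(s['clock'],p,r.as_matrix().round(3),s['wrist_force'])
E
```

```text
scene 0.014216762099657748 [ 0.42209558 -1.06167467  0.74825509]
top 0.005729204074873011 [0.3651367  0.04047744 1.49815582]
0.1 [ 0.19747821 -0.5395286   0.23048539] [[ 0.939  0.344 -0.   ]
 [ 0.344 -0.939  0.002]
 [ 0.    -0.002 -1.   ]] [0.1906715  0.06658504 0.75048147]
```

View pics/scene0.png

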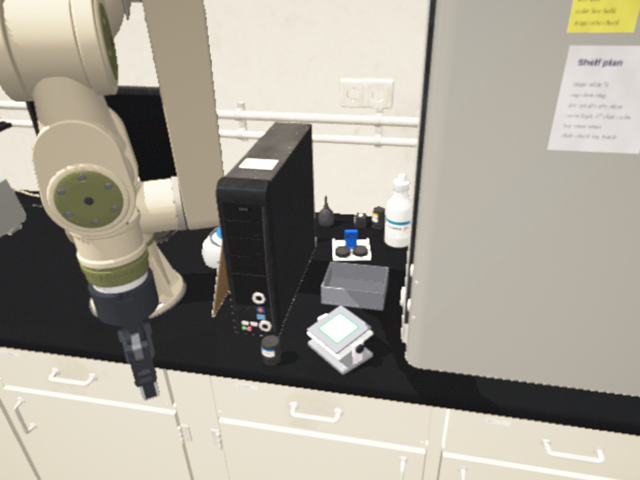

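View pics/top0.png

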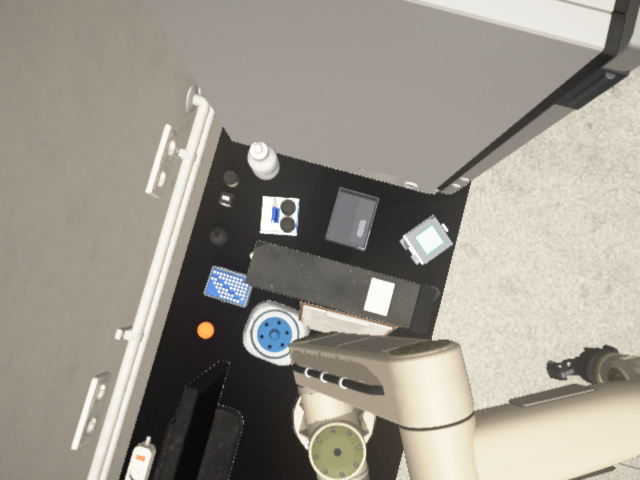

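The scene view shows the tray (350,248), bin (356,285), reader (340,338), pot (270,350), white bottle (398,215), and a tall black tower (270,230) between the arm and the work. The top view shows the tray at (280,216), the bin at (353,218), the reader at (427,240), and the tower running from (250,265) to (437,300), with a cabinet beyond.

Run:
```python
from h import *
T=load('top');W=cloud(T);S=load('scene');X=cloud(S)
def sh(W,pts):
    for n,u,v in pts: print(n,np.nanmedian(W[v-1:v+2,u-1:u+2].reshape(-1,3),0).round(3))
print('top');sh(W,[('tray grip',277,214),('capA',288,207),('capB',289,223),('bin floor',350,215),('platen',430,237),('tower L',260,255),('tower R',425,300),('tower mid',340,285),('tower near',330,300),('bottle',263,155),('cabinet',330,120),('cab edge',400,180),('box2',345,320),('dish',272,330),('table',300,180),('round',232,178),('sq',227,199),('blk',218,236)])
print('scene');sh(X,[('tray grip',351,238),('capA',343,252),('capB',360,251),('bin',355,290),('platen',340,328),('pot',270,343),('tower top',270,150),('tower front',250,300),('bottle',398,215),('cab',410,300),('oil',379,216)])
# cabinet height region: footprint extents for heights in bands
for lo,hi in((0.3,0.6),(0.6,1.2)):
    m=(W[...,2]>lo)&(W[...,2]<hi); print(lo,hi,m.sum(),np.nanpercentile(W[m],[1,99],axis=0).round(3).tolist())
m=(X[...,2]>0.02)&(X[...,2]<0.6);m[:,:215]=0;m[:,410:]=0;m[:120]=0
print('tower pts');b=np.zeros_like(m);b[125:335,225:312]=1;q=X[m&b];print(np.nanpercentile(q,[1,50,99],axis=0).round(3))
m=(W[...,2]>0.25)&(W[...,2]<0.5);b=np.zeros_like(m);b[240:315,248:440]=1;q=W[m&b];print(len(q),q[:,2].min(),q[:,2].max());rect=cv2.minAreaRect(q[:,:2].astype(np.float32));print('tower rect',rect,cv2.boxPoints(rect))
b=np.zeros_like(m);b[:200,200:480]=1;q=W[b&(W[...,2]>0.03)&(W[...,2]<1.3)]
for y in np.arange(-.5,.5,.1):
    k=q[abs(q[:,1]-y)<.02]; 
    if len(k): print('cab y',round(y,1),'minx',k[:,0].min().round(3),'z',np.percentile(k[:,2],[1,50,99]).round(3))
```

```text
top
tray grip [0.561 0.161 0.01 ]
capA [0.582 0.129 0.018]
capB [0.537 0.126 0.019]
bin floor [ 0.562 -0.047  0.005]
platen [ 0.495 -0.26   0.068]
tower L [0.427 0.167 0.367]
tower R [ 0.333 -0.185  0.371]
tower mid [ 0.364 -0.004  0.369]
tower near [0.332 0.017 0.368]
bottle [0.688 0.183 0.192]
cabinet [0.697 0.02  0.452]
cab edge [ 0.645 -0.176  0.1  ]
box2 [ 0.285 -0.019  0.297]
dish [0.244 0.164 0.09 ]
table [ 0.663  0.097 -0.001]
round [0.655 0.282 0.062]
sq [0.601 0.3   0.037]
blk [0.495 0.318 0.06 ]
scene
tray grip [0.561 0.161 0.04 ]
capA [0.534 0.121 0.018]
capB [0.581 0.118 0.02 ]
bin [ 0.543 -0.105  0.048]
platen [ 0.492 -0.262  0.068]
pot [ 0.346 -0.277  0.053]
tower top [ 0.362 -0.005  0.369]
tower front [ 0.306 -0.201  0.109]
bottle [0.691 0.158 0.107]
cab [ 0.619 -0.318  0.175]
oil [0.658 0.271 0.046]
0.3 0.6 65628 [[-0.036, -0.511, 0.303], [0.804, 0.546, 0.597]]
0.6 1.2 117649 [[0.106, -0.394, 0.605], [0.771, 0.512, 0.943]]
tower pts
[[ 0.201 -0.215  0.026]
 [ 0.349 -0.15   0.248]
 [ 0.45   0.494  0.371]]
8267 0.2502382537495259 0.3773540516893076
tower rect ((0.34954097867012024, -0.0029619038105010986), (0.4036236107349396, 0.12466324120759964), 75.08596801757812) [[ 0.23736891 -0.18193305]
 [ 0.35783264 -0.21401754]
 [ 0.46171305  0.17600924]
 [ 0.34124932  0.20809373]]
cab y -0.3 minx 0.616 z [0.038 0.247 0.432]
cab y -0.2 minx 0.626 z [0.066 0.525 0.76 ]
cab y -0.1 minx 0.603 z [0.05  0.779 0.943]
cab y -0.0 minx 0.6 z [0.052 0.726 0.916]
cab y 0.1 minx 0.711 z [0.068 0.673 0.867]
cab y 0.2 minx 0.663 z [0.064 0.563 0.817]
cab y 0.3 minx 0.6 z [0.032 0.267 0.445]
```

Run:
```python
from h import *
W=cloud(load('top'));X=cloud(load('scene'))
j=-1.36;e=np.array([np.cos(j),np.sin(j)]);n=np.array([-e[1],e[0]])
im=np.full((600,800,3),255,np.uint8)
for c,C in((W,0),(X,1)):
    q=c.reshape(-1,3);q=q[np.isfinite(q[:,0])];r=q[:,:2]@e;l=q[:,:2]@n
    k=(r>-.2)&(r<.8)&(abs(l)<.35)&(q[:,2]>.02)&(q[:,2]<1.1)&~((q[:,0]>.2)&(q[:,1]>-.22))
    for a,b,z in zip(r[k],l[k],q[k,2]):
        im[int(580-z*520)%600,int((a+.2)*520)%520]=cv2.applyColorMap(np.uint8([[np.clip((b+.3)/.6*255,0,255)]]),2)[0,0]
for i in range(11): cv2.putText(im,f'{i/10:.1f}',(522,585-i*52),0,.4,(0,0,0)); cv2.putText(im,f'{i/10-.2:.1f}',(i*52,598),0,.35,(0,0,0))
for i in range(7):
    b=-.3+.1*i;c=cv2.applyColorMap(np.uint8([[np.clip((b+.3)/.6*255,0,255)]]),2)[0,0].tolist();cv2.putText(im,f'lat {b:.1f}',(600,100+30*i),0,.6,c,2)
cv2.imwrite('pics/prof.png',im)
```

```text
(no output)
```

View pics/prof.png

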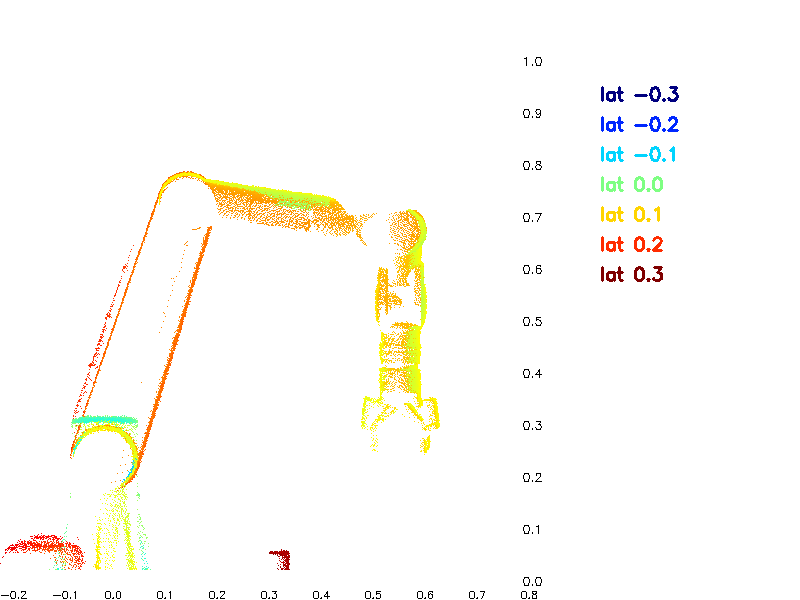

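The profile shows the arm's elbow at r≈0.14 m, z≈0.72 m and its wrist axis about 0.45 m above the TCP, so the forearm clears the 0.37 m tower. Next I measure the tray, bin and reader.

Run:
```python
from h import *
for n in('top','scene'):
    c=load(n);W=cloud(c);hsv=cv2.cvtColor(c['color'],cv2.COLOR_BGR2HSV)
    H,S,V=[hsv[...,i].astype(int) for i in range(3)]
    def near(x,y,d): return np.hypot(W[...,0]-x,W[...,1]-y)<d
    def rect(name,m,ang=True):
        m=m.astype(np.uint8); k,l,st,_=cv2.connectedComponentsWithStats(m); 
        i=1+np.argmax(st[1:,4]); q=W[l==i]; r=cv2.minAreaRect(q[:,:2].astype(np.float32)*1000)
        print(n,name,len(q),'c',np.round(r[0],1),'size',np.round(r[1],1),'ang',round(r[2],1),'z',np.percentile(q[:,2],[2,50,98]).round(4)); return q
    z=W[...,2]
    rect('tray all',near(.56,.14,.09)&(((V>120))|((S>120)&(H>90)&(V>60)))&(z<.02)&(z>-.01))
    rect('grip blue',near(.56,.16,.05)&(S>140)&(H>95)&(H<130)&(V>60)&(z>.03))
    rect('grip top',near(.56,.16,.05)&(z>.052)&(z<.075))
    rect('bin rim',near(.56,-.05,.12)&(z>.043)&(z<.06))
    rect('bin all',near(.56,-.05,.115)&(z>.02)&(z<.06))
    m=near(.495,-.26,.085)&(z>.035)
    q=rect('head',m)
    q=W[near(.495,-.26,.035)]; q=q[np.isfinite(q[:,0])]; cc=q.mean(0); nn=np.linalg.svd(q-cc)[2][2]; nn*=np.sign(nn[2]); print('plane',cc.round(4),nn.round(4),'tilt',np.arccos(nn[2]),'up-slope yaw deg',np.degrees(np.arctan2(-nn[1],-nn[0])))
    d=(W-cc)@nn
    q=rect('platen',m&(abs(d)<.005))
    ex=-np.array([nn[0],nn[1],0]);ex-=ex@nn*nn;ex/=np.linalg.norm(ex);ey=np.cross(nn,ex)
    pl=np.c_[(q-cc)@ex,(q-cc)@ey].astype(np.float32)*1000; r=cv2.minAreaRect(pl); print('  inplane',r,'world c',cc+(ex*r[0][0]+ey*r[0][1])/1000)
    rect('green',near(.495,-.26,.06)&(H>40)&(H<95)&(S>18)&(V>150))
    for nm,x,y in(('pot',.346,-.277),('bottle',.69,.17)):
        q=W[near(x,y,.06)&(z>.03)]; print(nm,np.percentile(q,[2,50,98],axis=0).round(3).tolist())
c=load('top')['color'][170:275,245:465];cv2.imwrite('pics/crop.png',cv2.resize(c,None,fx=3.6,fy=3.6,interpolation=2))
```

```text
top tray all 989 c [560.7 155.4] size [107.4 109.4] ang 86.5 z [-0.0028  0.0058  0.0183]
top grip blue 33 c [558.  165.3] size [ 7.3 29.6] ang 85.5 z [0.0526 0.0604 0.0668]
top grip top 51 c [560.8 166.2] size [10.5 35.2] ang 86.2 z [0.0524 0.0597 0.0655]
top bin rim 298 c [549.4 -49.5] size [115.2 151. ] ang 74.7 z [0.0434 0.0494 0.0563]
top bin all 412 c [549.3 -49.4] size [115.2 151.2] ang 74.7 z [0.0216 0.0477 0.056 ]
top head 1437 c [ 489.9 -256.6] size [ 97.6 131.9] ang 35.2 z [0.0505 0.066  0.0774]
plane [ 0.4951 -0.2598  0.0679] [-0.1424 -0.1023  0.9845] tilt 0.17625183367111794 up-slope yaw deg 35.70546319391392
top platen 1109 c [ 493.1 -263.1] size [ 94.5 109.4] ang 35.4 z [0.0567 0.0673 0.0771]
  inplane ((-4.037784576416016, -1.539337158203125), (109.31331634521484, 97.0995101928711), 89.5108413696289) world c [ 0.49281878 -0.26332976  0.06722976]
top green 144 c [ 487.7 -258.4] size [64.9 65.4] ang 35.3 z [0.0577 0.0666 0.0762]
pot [[0.33, -0.287, 0.045], [0.349, -0.28, 0.052], [0.365, -0.265, 0.057]]
bottle [[0.67, 0.122, 0.071], [0.732, 0.161, 0.602], [0.743, 0.209, 0
[... 431 characters left out ...]
.0372 0.0515]
scene head 2115 c [ 487.1 -259. ] size [ 98.8 133.2] ang 38.6 z [0.0424 0.0641 0.0755]
plane [ 0.4948 -0.2626  0.0628] [-0.2306 -0.6134  0.7554] tilt 0.7145807952229793 up-slope yaw deg 69.39454015608274
scene platen 377 c [ 488.8 -253.7] size [ 23.2 131.9] ang 77.4 z [0.0581 0.0682 0.0754]
  inplane ((7.876502990722656, 9.165645599365234), (22.631507873535156, 132.63739013671875), 10.296233177185059) world c [ 0.48829409 -0.25383298  0.06797404]
scene green 185 c [ 487.9 -257. ] size [66.3 68.5] ang 34.3 z [0.0605 0.0677 0.0742]
pot [[0.327, -0.29, 0.031], [0.346, -0.28, 0.051], [0.363, -0.252, 0.055]]
bottle [[0.663, 0.154, 0.034], [0.694, 0.17, 0.116], [0.724, 0.198, 0.206]]
```

View pics/crop.png

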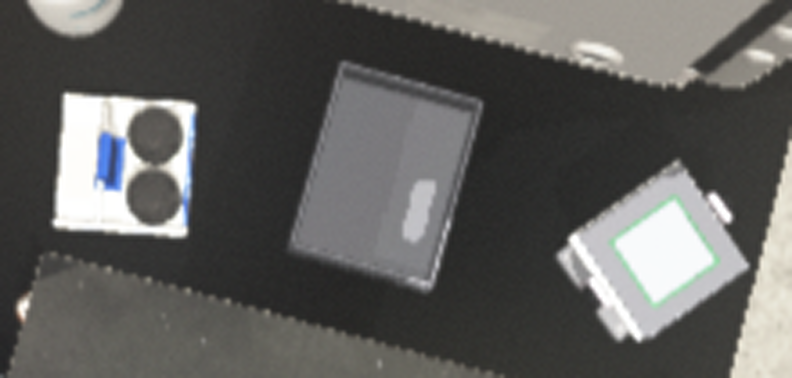

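The crop shows the tray (125,165) with its front on the right, the bin (385,175) and the reader's green square (665,250). These give:

- **Grip:** about (0.5595, 0.165), tray yaw about −93.5°.
- **Bin:** centre about (0.548, −0.050), yaw about 75°.
- **Platen:** centre about (0.488, −0.258), upslope yaw about 35°.

Heights and sizes match the data, so I move.

Call:
apply_moves:
  rows:
    - {"xyz": [338,-131,-50],"turn": [0,0,-1.22],"grip": 0.6}
    - {"xyz": [338,-131,-50],"turn": [0,0,-1.22],"grip": 0.6}
    - {"xyz": [338,-131,-50],"turn": [0,0,-1.22],"grip": 0.6}
    - {"xyz": [338,-131,-50],"turn": [0,0,-1.22],"grip": 0.6}
    - {"xyz": [338,-131,-50],"turn": [0,0,-1.22],"grip": 0.6}
    - {"xyz": [338,-131,-50],"turn": [0,0,-1.22],"grip": 0.6}
    - {"xyz": [338,-131,-50],"turn": [0,0,-1.22],"grip": 0.6}
    - {"xyz": [338,-131,-50],"turn": [0,0,-1.22],"grip": 0.6}
    - {"xyz": [338,-131,-50],"turn": [0,0,-1.22],"grip": 0.6}
    - {"xyz": [338,-131,-50],"turn": [0,0,-1.22],"grip": 0.6}
    - {"xyz": [338,-131,-50],"turn": [0,0,-1.22],"grip": 0.6}
    - {"xyz": [338,-131,-50],"turn": [0,0,-1.22],"grip": 0.6}

```text
clock: 1.1
tcp_pos: [0.47, -0.3004, 0.2808]
orientation: [-0.0, 0.708, 0.706, -0.0]
wrist_force: [0.0, 0.4, 0.1]
finger_gap: 0.051
grip_force: 0.0
```

```bash
cat >> h.py <<'E'
def frame(yaw_toolx_deg, tilt=0.0):
    "tool pointing down, tool x at yaw; then tray-front-down tilt: rotate about tool x axis so that tool -y side (front) lowers"
    a=np.radians(yaw_toolx_deg);x=np.array([np.cos(a),np.sin(a),0]);y=np.array([np.sin(a),-np.cos(a),0])
    M=R.from_matrix(np.c_[x,y,[0,0,-1]])
    return M*R.from_rotvec([-tilt,0,0]) if tilt else M   # sign checked by caller
def delta(p1,R1):
    s,p,r=state(); d=r.inv().apply(np.array(p1)-p)*1000; t=(r.inv()*R1).as_rotvec()
    print('clock',s['clock'],'tcp',p.round(4),'q',np.round(s['joint_pos'],2),'F',np.round(s['wrist_force'],1),'T',np.round(s['ft_torque'],2),'gap',s['finger_gap'],s['grip_force'])
    print('xyz',d.round(1),'turn',t.round(4))
E
python3 - <<'E'
from h import *
delta([.5595,.165,.28],frame(176.5))
# tilt sign check: front dir is tool -y ; world z of (tool -y) after tilt should be negative
print((frame(176.5,.3).apply([0,-1,0])))
E
```

```text
clock 1.1 tcp [ 0.47   -0.3004  0.2808] q [-0.71  0.27  0.11  1.41 -0.    0.86] F [0.  0.4 0.1] T [ 0.04 -0.01  0.02] gap 0.05096579864071729 0.0
xyz [465.6  88.7   0.9] turn [-5.0000e-04 -1.0000e-03 -1.5115e+00]
[-0.0583219  -0.95355459 -0.29552021]
```

Call:
apply_moves:
  rows:
    - {"xyz": [466,89,0],"turn": [0,0,-1.512],"grip": 0.6}
    - {"xyz": [466,89,0],"turn": [0,0,-1.512],"grip": 0.6}
    - {"xyz": [466,89,0],"turn": [0,0,-1.512],"grip": 0.6}
    - {"xyz": [466,89,0],"turn": [0,0,-1.512],"grip": 0.6}
    - {"xyz": [466,89,0],"turn": [0,0,-1.512],"grip": 0.6}
    - {"xyz": [466,89,0],"turn": [0,0,-1.512],"grip": 0.6}
    - {"xyz": [466,89,0],"turn": [0,0,-1.512],"grip": 0.6}
    - {"xyz": [466,89,0],"turn": [0,0,-1.512],"grip": 0.6}
    - {"xyz": [466,89,0],"turn": [0,0,-1.512],"grip": 0.6}
    - {"xyz": [466,89,0],"turn": [0,0,-1.512],"grip": 0.6}
    - {"xyz": [466,89,0],"turn": [0,0,-1.512],"grip": 0.6}
    - {"xyz": [466,89,0],"turn": [0,0,-1.512],"grip": 0.6}

```text
clock: 2.1
tcp_pos: [0.5592, 0.1682, 0.2806]
orientation: [-0.0, 0.033, 0.999, 0.001]
wrist_force: [-0.1, -1.0, 0.1]
finger_gap: 0.0511
grip_force: 0.0
```

Run:
```python
from h import *
delta([.5595,.165,.100],frame(176.5)); delta([.5595,.165,.030],frame(176.5))
```

```text
clock 2.1 tcp [0.5592 0.1682 0.2806] q [0.15 0.32 0.18 1.43 0.   0.22] F [-0.1 -1.   0.1] T [-0.07 -0.01  0.03] gap 0.05108731022602903 0.0
xyz [ -0.6  -3.4 180.5] turn [ 0.0011 -0.0006 -0.005 ]
clock 2.1 tcp [0.5592 0.1682 0.2806] q [0.15 0.32 0.18 1.43 0.   0.22] F [-0.1 -1.   0.1] T [-0.07 -0.01  0.03] gap 0.05108731022602903 0.0
xyz [ -0.6  -3.4 250.5] turn [ 0.0011 -0.0006 -0.005 ]
```

Call:
apply_moves:
  rows:
    - {"xyz": [0,0,40],"turn": [0,0,0],"grip": 0.6}
    - {"xyz": [0,0,80],"turn": [0,0,0],"grip": 0.6}
    - {"xyz": [0,0,120],"turn": [0,0,0],"grip": 0.6}
    - {"xyz": [0,0,155],"turn": [0,0,0],"grip": 0.6}
    - {"xyz": [0,0,175],"turn": [0,0,0],"grip": 0.6}
    - {"xyz": [0,0,180],"turn": [0,0,0],"grip": 0.6}
    - {"xyz": [0,0,180],"turn": [0,0,0],"grip": 0.6}

```text
clock: 2.68
tcp_pos: [0.5576, 0.1636, 0.0994]
orientation: [-0.002, 0.037, 0.999, -0.001]
wrist_force: [0.8, 0.1, 0.9]
finger_gap: 0.0511
grip_force: 0.0
```

Run:
```python
from h import *
delta([.5595,.165,.030],frame(176.5))
c=cam('scene');cv2.imwrite('pics/pre.png',cv2.resize(c['color'][130:290,270:430],None,fx=3.75,fy=3.75,interpolation=2))
```

```text
clock 2.6833 tcp [0.5576 0.1636 0.0994] q [ 0.15  0.4  -0.16  1.01 -0.    0.22] F [0.8 0.1 0.9] T [ 0.01  0.03 -0.01] gap 0.05108087354778798 0.0
xyz [-2.1  1.6 69.4] turn [-0.0011 -0.0043 -0.0134]
```

View pics/pre.png

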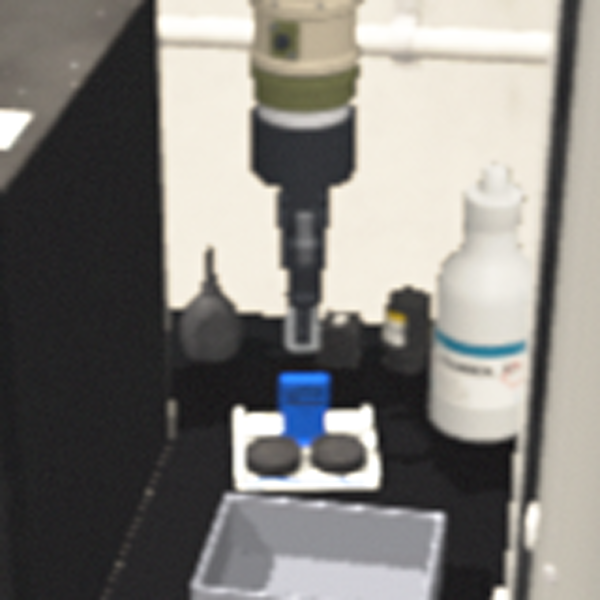

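The hand (300,330) sits straight above the blue grip (305,395). I descend and close.

Call:
apply_moves:
  rows:
    - {"xyz": [-1,1,25],"turn": [0,0,0],"grip": 0.6}
    - {"xyz": [-1,1,45],"turn": [0,0,0],"grip": 0.6}
    - {"xyz": [-1,1,60],"turn": [0,0,0],"grip": 0.6}
    - {"xyz": [-1,1,69],"turn": [0,0,0],"grip": 0.6}
    - {"xyz": [-1,1,69],"turn": [0,0,0],"grip": 0.4}
    - {"xyz": [-1,1,69],"turn": [0,0,0],"grip": 0.2}
    - {"xyz": [-1,1,69],"turn": [0,0,0],"grip": 0.0}
    - {"xyz": [-1,1,69],"turn": [0,0,0],"grip": 0.0}
    - {"xyz": [-1,1,69],"turn": [0,0,0],"grip": 0.0}
    - {"xyz": [-1,1,69],"turn": [0,0,0],"grip": 0.0}
    - {"xyz": [-1,1,69],"turn": [0,0,0],"grip": 0.0}
  force: 70

```text
clock: 3.65
tcp_pos: [0.5617, 0.1663, 0.0343]
orientation: [0.002, 0.035, 0.999, 0.0]
wrist_force: [-0.6, 0.3, 6.6]
finger_gap: 0.0088
grip_force: 69.5
```

Call:
apply_moves:
  rows:
    - {"xyz": [0,0,-3],"turn": [0,0,0],"grip": 0.0}
    - {"xyz": [0,0,-9],"turn": [0,0,0],"grip": 0.0}
    - {"xyz": [0,0,-18],"turn": [0,0,0],"grip": 0.0}
    - {"xyz": [0,0,-30],"turn": [0,0,0],"grip": 0.0}
    - {"xyz": [0,0,-44],"turn": [0,0,0],"grip": 0.0}
    - {"xyz": [0,0,-58],"turn": [0,0,0],"grip": 0.0}
    - {"xyz": [0,0,-70],"turn": [0,0,0],"grip": 0.0}
    - {"xyz": [0,0,-79],"turn": [0,0,0],"grip": 0.0}
    - {"xyz": [0,0,-85],"turn": [0,0,0],"grip": 0.0}
    - {"xyz": [0,0,-88],"turn": [0,0,0],"grip": 0.0}
    - {"xyz": [0,0,-88],"turn": [0,0,0],"grip": 0.0}
    - {"xyz": [0,0,-88],"turn": [0,0,0],"grip": 0.0}

```text
clock: 4.65
tcp_pos: [0.5598, 0.166, 0.1199]
orientation: [-0.0, 0.035, 0.999, -0.0]
wrist_force: [-0.5, -0.1, -2.2]
finger_gap: 0.0087
grip_force: 68.3
```

```bash
cat >> h.py <<'E'
TG=np.array([-12,0,34.])/1000   # TCP in the tray frame
def tcp_for(point_tray, world, hyaw, tilt):
    "tray x level heading hyaw(deg), front lowered by tilt; put tray point at world"
    a=np.radians(hyaw);M=frame(hyaw-90,tilt)if 0 else frame(hyaw+270,tilt)
    tx=-M.apply([0,1,0]);tz=-M.apply([0,0,1]);ty=np.cross(tz,tx)
    B=np.c_[tx,ty,tz]
    return np.array(world)+B@(TG-np.array(point_tray)/1000),M
E
python3 - <<'E'
from h import *
c=cam('scene');cv2.imwrite('pics/lift.png',cv2.resize(c['color'][170:320,270:430],None,fx=3.75,fy=3.75,interpolation=2));cam('top')
for z,t in((.095,0),(.075,.2),(.072,.5)):
    p,M=tcp_for([52,0,5],[.556,-.021,z],-105,t); print(p,M.apply([0,-1,0])); delta(p,M)
E
```

```text
[0.57256442 0.04081925 0.124     ] [-0.25881905 -0.96592583  0.        ]
clock 4.75 tcp [0.5595 0.166  0.1194] q [ 0.15  0.39 -0.13  1.06 -0.    0.22] F [ 0.1  0.5 -2.3] T [ 0.03 -0.01  0.01] gap 0.008794824579007623 68.29678773880005
xyz [ -21.9 -123.9   -4.6] turn [-0.0006 -0.0014  0.191 ]
[0.57074307 0.03402189 0.11613677] [-0.2536599  -0.94667162 -0.19866933]
clock 4.75 tcp [0.5595 0.166  0.1194] q [ 0.15  0.39 -0.13  1.06 -0.    0.22] F [ 0.1  0.5 -2.3] T [ 0.03 -0.01  0.01] gap 0.008794824579007623 68.29678773880005
xyz [ -20.6 -130.8    3.3] turn [-0.2    -0.0205  0.1902]
[0.5669382  0.0198219  0.12813313] [-0.22713508 -0.84767966 -0.47942554]
clock 4.75 tcp [0.5595 0.166  0.1194] q [ 0.15  0.39 -0.13  1.06 -0.    0.22] F [ 0.1  0.5 -2.3] T [ 0.03 -0.01  0.01] gap 0.008794824579007623 68.29678773880005
xyz [ -17.7 -145.3   -8.7] turn [-0.499  -0.0491  0.1866]
```

View pics/lift.png

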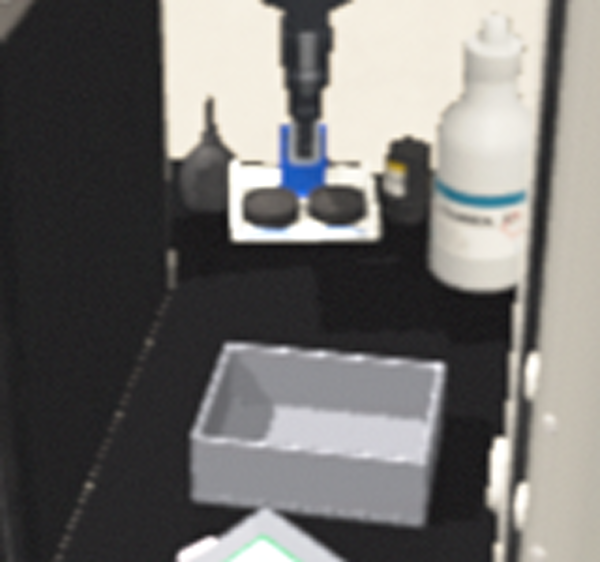

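The tray (305,205) hangs level in the hand with both caps in place. I move smoothly over the bin.

Call:
apply_moves:
  rows:
    - {"xyz": [-0.5,-3,0],"turn": [0,0,0.004],"grip": 0.0}
    - {"xyz": [-2,-11,0],"turn": [0,0,0.017],"grip": 0.0}
    - {"xyz": [-4,-23,-1],"turn": [0,0,0.035],"grip": 0.0}
    - {"xyz": [-6.5,-37,-2],"turn": [0,0,0.057],"grip": 0.0}
    - {"xyz": [-9.5,-54,-2],"turn": [0,0,0.083],"grip": 0.0}
    - {"xyz": [-12.5,-70,-3],"turn": [0,0,0.108],"grip": 0.0}
    - {"xyz": [-15.4,-87,-3],"turn": [0,0,0.134],"grip": 0.0}
    - {"xyz": [-18,-101,-4],"turn": [0,0,0.156],"grip": 0.0}
    - {"xyz": [-20,-113,-4],"turn": [0,0,0.174],"grip": 0.0}
    - {"xyz": [-21.5,-121,-5],"turn": [0,0,0.187],"grip": 0.0}
    - {"xyz": [-22,-124,-5],"turn": [0,0,0.191],"grip": 0.0}
    - {"xyz": [-22,-124,-5],"turn": [0,0,0.191],"grip": 0.0}

```text
clock: 5.75
tcp_pos: [0.5734, 0.04, 0.1254]
orientation: [0.0, 0.131, 0.991, 0.0]
wrist_force: [0.5, -0.1, -1.2]
finger_gap: 0.0088
grip_force: 68.3
```

Run:
```python
from h import *
for z,t in((.08,.2),(.072,.35),(.072,.5)):
    p,M=tcp_for([52,0,5],[.556,-.021,z],-105,t); delta(p,M)
```

```text
clock 5.75 tcp [0.5734 0.04   0.1254] q [-0.07  0.36 -0.15  1.06  0.    0.19] F [ 0.5 -0.1 -1.2] T [ 0.06  0.03 -0.01] gap 0.00882286941190147 68.32674980163574
xyz [ 1.  -6.4  4.2] turn [-0.1999  0.0003 -0.0014]
clock 5.75 tcp [0.5734 0.04   0.1254] q [-0.07  0.36 -0.15  1.06  0.    0.19] F [ 0.5 -0.1 -1.2] T [ 0.06  0.03 -0.01] gap 0.00882286941190147 68.32674980163574
xyz [  1.  -13.2   4.2] turn [-0.3499  0.0004 -0.0014]
clock 5.75 tcp [0.5734 0.04   0.1254] q [-0.07  0.36 -0.15  1.06  0.    0.19] F [ 0.5 -0.1 -1.2] T [ 0.06  0.03 -0.01] gap 0.00882286941190147 68.32674980163574
xyz [  1.  -21.1  -2.8] turn [-0.4999  0.0005 -0.0014]
```

Call:
apply_moves:
  rows:
    - {"xyz": [0,-2,1],"turn": [-0.06,0,0],"grip": 0.0}
    - {"xyz": [0,-4,3],"turn": [-0.13,0,0],"grip": 0.0}
    - {"xyz": [0,-7,4],"turn": [-0.2,0,0],"grip": 0.0}
    - {"xyz": [0,-9,4],"turn": [-0.25,0,0],"grip": 0.0}
    - {"xyz": [0,-11,4],"turn": [-0.3,0,0],"grip": 0.0}
    - {"xyz": [0,-13,4],"turn": [-0.35,0,0],"grip": 0.0}
    - {"xyz": [0,-15,2],"turn": [-0.39,0,0],"grip": 0.0}
    - {"xyz": [0,-18,0],"turn": [-0.44,0,0],"grip": 0.0}
    - {"xyz": [0,-21,-3],"turn": [-0.5,0,0],"grip": 0.0}
    - {"xyz": [0,-21,-3],"turn": [-0.5,0,0],"grip": 0.0}
    - {"xyz": [0,-21,-3],"turn": [-0.5,0,0],"grip": 0.0}
    - {"xyz": [0,-21,-3],"turn": [-0.5,0,0],"grip": 0.0}

```text
clock: 6.75
tcp_pos: [0.5679, 0.021, 0.1282]
orientation: [0.032, 0.126, 0.961, 0.245]
wrist_force: [0.1, 0.4, -1.5]
finger_gap: 0.0088
grip_force: 68.6
```

Run:
```python
from h import *
s,p,r=state();print(p,s['wrist_force'],s['joint_pos'])
c=cam('scene');d=cam('top')
a=cv2.resize(c['color'][210:330,290:420],(390,360),interpolation=2);b=cv2.resize(d['color'][150:280,250:380],(390,390),interpolation=2)[:360]
cv2.imwrite('pics/tip.png',np.hstack([a,b]))
```

```text
[0.56787821 0.02101039 0.12824759] [ 0.1247184   0.39301247 -1.50043915] [-0.36585377  0.349971   -0.25753902  1.0200976   0.49565099 -0.11916979]
```

View pics/tip.png

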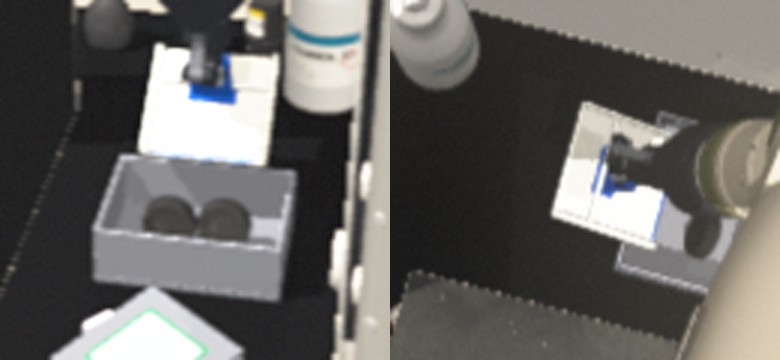

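Both caps lie in the bin at (170,215) and (225,218) in the left panel, and the tray is empty. Now I measure the platen pose, and the tray pose in the hand.

```bash
cat >> h.py <<'E'
def plane(q,it=6,tol=.004):
    k=np.ones(len(q),bool)
    for _ in range(it):
        c=np.median(q[k],0) if _==0 else q[k].mean(0); n=np.linalg.svd(q[k]-c,full_matrices=False)[2][2]; n*=np.sign(n[2]); k=abs((q-c)@n)<tol
    return c,n,k
E
python3 - <<'E'
from h import *
s,p,r=state()
for nm in('scene','top'):
    c=load(nm);W=cloud(c);hsv=cv2.cvtColor(c['color'],cv2.COLOR_BGR2HSV);H,S,V=[hsv[...,i].astype(int) for i in range(3)]
    g=((np.hypot(W[...,0]-.488,W[...,1]+.2577)<.055)&(H>40)&(H<95)&(S>18)&(V>150)).astype(np.uint8)
    print(nm,'green',g.sum())
    if g.sum()>60:
        cn=cv2.convexHull(np.argwhere(g)[:,::-1].astype(np.int32));m=np.zeros_like(g);cv2.fillConvexPoly(m,cn,1);m=cv2.erode(m,np.ones((3,3)))
        q=W[m>0];q=q[np.isfinite(q[:,0])];cc,n,k=plane(q)
        n_err=.0015/np.sqrt(k.sum())/.02
        print(' n',len(q),k.sum(),'normal',n.round(4),'tilt',np.arccos(n[2]).round(4),'up yaw',np.degrees(np.arctan2(-n[1],-n[0])).round(1),'c',cc.round(4))
        ex=np.array([np.cos(np.radians(35.3)),np.sin(np.radians(35.3)),0]);
        # tilt with yaw fixed
        u=q[k]-q[k].mean(0);print(' slope along 35.3deg',np.arctan(np.polyfit(u@ex,u[:,2],1)[0]).round(4))
        # green rect in plane via pixel rays -> points on fitted plane
        gq=W[g>0];f1=ex-ex@n*n;f1/=np.linalg.norm(f1);f2=np.cross(n,f1)
        rr=cv2.minAreaRect((np.c_[(gq-cc)@f1,(gq-cc)@f2]*1000).astype(np.float32));print(' rect',rr,'c',(cc+(f1*rr[0][0]+f2*rr[0][1])/1000).round(4))
    # tray
    L=(W-p)@r.as_matrix(); L=np.stack([-L[...,1],-L[...,0],-L[...,2]],-1)  # tray axes rel. to TCP
    white=(V>150)&(S<60)
    m=white&(abs(L[...,0])<.09)&(abs(L[...,1])<.065)&(L[...,2]<-.01)&(L[...,2]>-.045)
    q=L[m];bay=q[(q[:,0]>.0)&(q[:,0]<.06)&(abs(q[:,1])<.042)]
    cc,n,k=plane(bay,tol=.003);print(nm,'tray bay plane',cc.round(4),n.round(4),k.sum(),'z at x=0,y=0',(cc[2]+(n[0]*cc[0]+n[1]*cc[1])/n[2]).round(4))
    print(' ext',np.percentile(q,[.5,99.5],axis=0).round(4).tolist(), 'rect',cv2.minAreaRect((q[:,:2]*1000).astype(np.float32)))
E
```

```text
scene green 188
 n 620 618 normal [-0.1439 -0.0953  0.985 ] tilt 0.1735 up yaw 33.5 c [ 0.4882 -0.2583  0.0674]
 slope along 35.3deg 0.1722
 rect ((0.7813491821289062, 1.0332183837890625), (67.64118957519531, 69.17707061767578), 1.2044988870620728) c [ 0.4882 -0.257   0.0675]
scene tray bay plane [ 0.0324 -0.0007 -0.029 ] [0.0024 0.0097 1.    ] 506 z at x=0,y=0 -0.0289
 ext [[-0.0384, -0.0534, -0.0346], [0.0657, 0.05, -0.0179]] rect ((13.854942321777344, -1.6807594299316406), (107.84371948242188, 104.54582977294922), 0.5431187152862549)
top green 112
 n 404 336 normal [-0.1478 -0.1315  0.9802] tilt 0.1991 up yaw 41.7 c [ 0.4877 -0.2622  0.0668]
 slope along 35.3deg 0.1899
 rect ((2.2506103515625, 3.3163414001464844), (65.44220733642578, 67.2916030883789), 89.88172149658203) c [ 0.4876 -0.2582  0.0674]
top tray bay plane [ 0.0322 -0.0168 -0.0288] [0.0068 0.0099 0.9999] 196 z at x=0,y=0 -0.0288
 ext [[-0.0396, -0.0523, -0.0355], [0.0623, 0.0508, -0.0176]] rect ((12.007347106933594, -0.7105293273925781), (107.35564422607422, 104.29849243164062), 0.5049496293067932)
```

```bash
sed -i 's/^TG=.*/TG=np.array([-13,1,34.])\/1000/' h.py
cat >> h.py <<'E'
def on_platen(h, pc=(.488,-.2575,.0675), yaw=35.3, sl=.175):
    a=np.radians(yaw);n=np.array([-np.sin(sl)*np.cos(a),-np.sin(sl)*np.sin(a),np.cos(sl)])
    return tcp_for([0,0,0],np.array(pc)+n*h/1000,yaw-180,sl)
E
python3 - <<'E'
from h import *
p,M=on_platen(35);print(p,-M.apply([0,0,1])); delta(p,M)
E
```

```text
[ 0.48922096 -0.2578608   0.13770954] [-0.1420962  -0.10060971  0.98472654]
clock 6.85 tcp [0.568  0.0214 0.1285] q [-0.37  0.35 -0.26  1.02  0.5  -0.12] F [ 0.6 -0.6 -1.5] T [-0.54  0.15  0.05] gap 0.009028362840891414 68.59766721725464
xyz [   4.2 -250.3 -146.9] turn [ 0.3111 -0.23    0.6583]
```

Call:
apply_moves:
  rows:
    - {"xyz": [0,14,-26],"turn": [0,0,0],"grip": 0.0}
    - {"xyz": [0,-11,-41],"turn": [0.031,-0.023,0.066],"grip": 0.0}
    - {"xyz": [1,-36,-55],"turn": [0.062,-0.046,0.132],"grip": 0.0}
    - {"xyz": [1,-69,-74],"turn": [0.103,-0.076,0.217],"grip": 0.0}
    - {"xyz": [2,-101,-94],"turn": [0.143,-0.106,0.303],"grip": 0.0}
    - {"xyz": [3,-136,-114],"turn": [0.187,-0.138,0.395],"grip": 0.0}
    - {"xyz": [3,-168,-133],"turn": [0.227,-0.168,0.481],"grip": 0.0}
    - {"xyz": [4,-196,-145],"turn": [0.261,-0.193,0.553],"grip": 0.0}
    - {"xyz": [4,-228,-147],"turn": [0.289,-0.214,0.612],"grip": 0.0}
    - {"xyz": [4,-250,-147],"turn": [0.311,-0.23,0.658],"grip": 0.0}
    - {"xyz": [4,-250,-147],"turn": [0.311,-0.23,0.658],"grip": 0.0}
    - {"xyz": [4,-250,-147],"turn": [0.311,-0.23,0.658],"grip": 0.0}

```text
clock: 7.85
tcp_pos: [0.4888, -0.2578, 0.1372]
orientation: [0.039, 0.458, 0.885, 0.078]
wrist_force: [0.1, -0.1, -0.8]
finger_gap: 0.0088
grip_force: 68.7
```

Run:
```python
from h import *
p,M=on_platen(35); delta(p,M)
s,p,r=state()
for nm in('scene','top'):
    c=cam(nm);W=cloud(c);hsv=cv2.cvtColor(c['color'],cv2.COLOR_BGR2HSV);H,S,V=[hsv[...,i].astype(int) for i in range(3)]
    L=(W-p)@r.as_matrix(); L=np.stack([-L[...,1],-L[...,0],-L[...,2]],-1)
    m=(V>150)&(S<60)&(abs(L[...,0])<.09)&(abs(L[...,1])<.065)&(L[...,2]<-.01)&(L[...,2]>-.045)
    q=L[m];bay=q[(q[:,0]>.0)&(q[:,0]<.06)&(abs(q[:,1])<.042)]
    if len(bay)>50:
        cc,n,k=plane(bay,tol=.003);print(nm,'bay',cc.round(4),n.round(4),k.sum(),'rect',cv2.minAreaRect((q[:,:2]*1000).astype(np.float32)))
c=load('scene');d=load('top')
cv2.imwrite('pics/hover.png',np.hstack([cv2.resize(c['color'][250:390,250:410],(400,350),interpolation=2),cv2.resize(d['color'][170:310,350:510],(400,350),interpolation=2)]))
```

```text
clock 7.85 tcp [ 0.4888 -0.2578  0.1372] q [-0.73  0.27 -0.26  1.    0.17  0.23] F [ 0.1 -0.1 -0.8] T [-0.05  0.15  0.04] gap 0.00879246618363823 68.73071908950806
xyz [-0.3  0.4 -0.4] turn [ 0.0008 -0.002  -0.0009]
scene bay [ 0.033   0.0012 -0.0287] [3.0e-04 2.3e-03 1.0e+00] 783 rect ((13.236152648925781, -0.4660682678222656), (106.85977935791016, 105.3585205078125), 89.8302993774414)
top bay [ 0.0335 -0.0211 -0.0287] [ 0.0025 -0.0213  0.9998] 244 rect ((10.419208526611328, -0.6608467102050781), (103.0966567993164, 104.28179168701172), 0.4720749258995056)
```

View pics/hover.png

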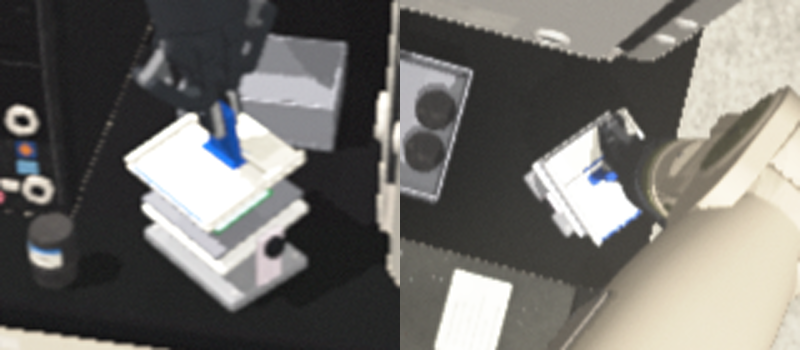

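The tray (215,170 in the left panel) hovers parallel to and square over the platen, and both caps are in the bin (right panel, 435,105 and 425,150). I descend along the tool axis.

Call:
apply_moves:
  rows:
    - {"xyz": [0,0,6],"turn": [0,0,0],"grip": 0.0}
    - {"xyz": [0,0,14],"turn": [0,0,0],"grip": 0.0}
    - {"xyz": [0,0,22],"turn": [0,0,0],"grip": 0.0}
    - {"xyz": [0,0,28],"turn": [0,0,0],"grip": 0.0}
    - {"xyz": [0,0,31],"turn": [0,0,0],"grip": 0.0}
    - {"xyz": [0,0,32],"turn": [0,0,0],"grip": 0.0}
    - {"xyz": [0,0,33],"turn": [0,0,0],"grip": 0.0}
    - {"xyz": [0,0,33],"turn": [0,0,0],"grip": 0.0}
    - {"xyz": [0,0,33],"turn": [0,0,0],"grip": 0.0}

```text
clock: 8.7
tcp_pos: [0.4938, -0.2553, 0.1052]
orientation: [0.04, 0.458, 0.884, 0.078]
wrist_force: [0.8, 0.1, -1.5]
finger_gap: 0.0087
grip_force: 68.7
```

Run:
```python
from h import *
p,M=on_platen(0); delta(p,M)
```

```text
clock 8.7 tcp [ 0.4938 -0.2553  0.1052] q [-0.71  0.3  -0.3   0.92  0.17  0.24] F [ 0.8  0.1 -1.5] T [-0.1   0.18  0.03] gap 0.008676659922119663 68.74916911125183
xyz [0.5 0.5 2.1] turn [ 0.0005 -0.0003 -0.0014]
```

Call:
apply_moves:
  rows:
    - {"xyz": [0.3,0.3,1],"turn": [0,0,0],"grip": 0.0}
    - {"xyz": [0.5,0.5,2],"turn": [0,0,0],"grip": 0.0}
    - {"xyz": [0.5,0.5,2.5],"turn": [0,0,0],"grip": 0.0}
    - {"xyz": [0.5,0.5,3],"turn": [0,0,0],"grip": 0.0}
    - {"xyz": [0.5,0.5,3],"turn": [0,0,0],"grip": 0.0}
    - {"xyz": [0.5,0.5,3],"turn": [0,0,0],"grip": 0.0}

```text
clock: 9.2
tcp_pos: [0.4942, -0.2542, 0.1024]
orientation: [0.04, 0.458, 0.885, 0.078]
wrist_force: [-1.3, -0.2, 1.1]
finger_gap: 0.0088
grip_force: 69.2
```

Run:
```python
from h import *
p,M=on_platen(0); delta(p,M)
```

```text
clock 9.2 tcp [ 0.4942 -0.2542  0.1024] q [-0.71  0.3  -0.31  0.92  0.17  0.25] F [-1.3 -0.2  1.1] T [-0.07  0.22  0.01] gap 0.008821631662898052 69.1500735282898
xyz [-0.1  0.1 -0.9] turn [ 0.0005 -0.0004 -0.0013]
```

Contact is made, with about 2.6 N change. I press a further 3 mm.

Call:
apply_moves:
  rows:
    - {"xyz": [0,0,0.7],"turn": [0,0,0],"grip": 0.0}
    - {"xyz": [0,0,1.4],"turn": [0,0,0],"grip": 0.0}
    - {"xyz": [0,0,2],"turn": [0,0,0],"grip": 0.0}
    - {"xyz": [0,0,2.5],"turn": [0,0,0],"grip": 0.0}
    - {"xyz": [0,0,3],"turn": [0,0,0],"grip": 0.0}
    - {"xyz": [0,0,3],"turn": [0,0,0],"grip": 0.0}
    - {"xyz": [0,0,3],"turn": [0,0,0],"grip": 0.0}
    - {"xyz": [0,0,3],"turn": [0,0,0],"grip": 0.0}

```text
clock: 9.87
tcp_pos: [0.4946, -0.2539, 0.0993]
orientation: [0.04, 0.458, 0.885, 0.078]
wrist_force: [-1.9, 0.1, 3.7]
finger_gap: 0.0089
grip_force: 69.6
```

Run:
```python
from h import *
p,M=on_platen(-3); delta(p,M)
s,p,r=state()
for nm in('scene','top'):
    c=cam(nm);W=cloud(c);hsv=cv2.cvtColor(c['color'],cv2.COLOR_BGR2HSV);H,S,V=[hsv[...,i].astype(int) for i in range(3)]
    L=(W-p)@r.as_matrix(); L=np.stack([-L[...,1],-L[...,0],-L[...,2]],-1)
    m=(V>150)&(S<60)&(abs(L[...,0])<.09)&(abs(L[...,1])<.065)&(L[...,2]<-.01)&(L[...,2]>-.038)
    q=L[m];bay=q[(q[:,0]>.0)&(q[:,0]<.06)&(abs(q[:,1])<.042)]
    if len(bay)>50:
        cc,n,k=plane(bay,tol=.003);print(nm,'bay',cc.round(4),n.round(4),k.sum(),'rect',cv2.minAreaRect((q[:,:2]*1000).astype(np.float32)))
c=load('scene');d=load('top')
cv2.imwrite('pics/press.png',np.hstack([cv2.resize(c['color'][280:380,285:400],(460,400),interpolation=2),cv2.resize(d['color'][195:285,380:470],(340,340),interpolation=2)[:400] if 0 else cv2.resize(d['color'][195:285,380:470],(340,400),interpolation=2)]))
```

```text
clock 9.8667 tcp [ 0.4946 -0.2539  0.0993] q [-0.71  0.31 -0.31  0.91  0.17  0.25] F [-1.9  0.1  3.7] T [-0.05  0.28  0.01] gap 0.008938989401501715 69.60036993026733
xyz [-0.2  0.1 -1. ] turn [ 0.0004 -0.0005 -0.0014]
scene bay [ 0.0325  0.0013 -0.0286] [0.0042 0.004  1.    ] 769 rect ((12.805000305175781, 3.5934906005859375), (115.89675903320312, 105.89611053466797), 89.77554321289062)
top bay [ 0.0325 -0.022  -0.0293] [ 0.0444 -0.0186  0.9988] 194 rect ((10.872142791748047, -3.2223052978515625), (103.61649322509766, 113.3704605102539), 0.6319841742515564)
```

View pics/press.png

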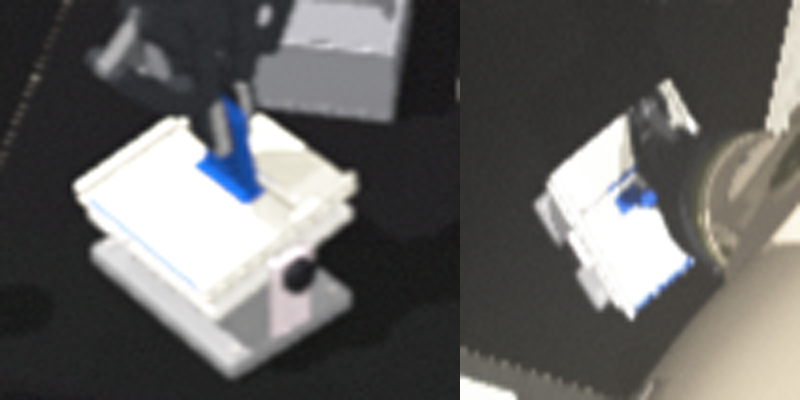

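The tray (215,205 in the left panel) sits flat and square on the reader head with no visible gap. The normal force is about 5 N, so the plate is in about 3 mm. Handing in.

```bash
python3 -c "
from h import *
s,p,r=state();print(s['clock'],p,s['wrist_force']);print(ticket.hand_in())"
```

```text
9.9667 [ 0.4946129  -0.2538615   0.09924749] [-2.48228427 -0.23518781  4.71534363]
the job is handed in; nothing more can be done
None
```

The job is handed in at about 10 s: both caps are in the bin, and the empty tray is still gripped and pressed centred and square on the reader's plate at about 5 N, roughly 3 mm in; I did not re-measure the reader's slope after pressing.

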